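Clear the gauge block and hover its cover over the threaded holes

ROBOT

A 7-joint arm with a two-finger parallel gripper is mounted at the origin on the work surface. World frame = base frame: x ahead of the robot, y to its left, z up, the work surface at z = 0. Lengths are in m, angles in degrees, forces in N, time in s.
With the tool pointing down it reaches from about 0.425 to 0.875 m from the base axis. Payload 9.9 kg.
Tool frame: the origin (TCP) lies midway between the tips of the shut fingers; the grasp point (between the pads) lies 19 mm behind it; z points along the fingers, y is the direction in which the jaws open and shut (so a half turn about z gives the same grasp; the last joint's range is limited). The gripper opens to 85 mm and grips with 20 to 120 N. Pads are 22 mm wide; open, the fingers measure 114 mm over their backs; the gripper's body (76 mm by 85 mm) begins 54 mm behind the grasp point. The pads swing forward as they close: fully open they stand 13 mm farther back than shut.
Start: joints at [-70.119, 32.985, 1.427, 82.34, -0.859, 64.687, -3.237], TCP at [0.282, 0.613, 0.231] pointing down, gripper open.
Joint ranges: [-157.87, 157.87], [-19.46, 123.44], [-87.15, 90], [11.01, 140.99], [-62.26, 242.26], [9.8, 113.94], [-161.44, 161.44]. Speed limits (degrees/s): [127.2, 127.2, 172.46, 172.46, 180, 180, 180].

INTERFACE

Orientations are given as a 3x3 rotation matrix whose columns are the frame's x, y, z axes.
In Python, from plant import robot gives the robot as it stands. The module is installed in compiled form; this text tells all that it offers.
- The arm moves only by the tool jog_arm, never from a script. Its argument "deltas" is one flat list of numbers, 5 for each row, row after row: the shift along the tool's x, y, z in cm, then the turn about the tool's z in degrees, then the gripper command: -1 is shut, 1 is fully open, values between are in proportion. In form: [tx, ty, tz, twist, gripper, tx, ty, tz, twist, gripper, ...]. A call has 1 to 12 rows; each row is the pose to reach, as a shift and turn from the pose measured when the call began, along the tool's axes at that moment; what a row does not reach only later rows make up. A row lasts 1/10 s, in which the tool goes at most 50 mm and 8.59 degrees, less where a joint would pass 70% of its speed; a pose out of reach is approached as far as the arm can. A call with a gripper value outside its range is refused whole. The fingers move at their own pace and stop on an object; the grip force is fixed at half the most. Time passes only in rows, so rows that repeat a pose let the fingers close. It gives the time, the measured TCP pose, the force and the opening at its end, in the units of the state.
- robot.state(): the state, without advancing time (a new reading comes with each control period).
- robot.read_camera(name): name is "side" or "top"; returns the picture (384x512x3 uint8, red, green, blue); there is no depth.
- robot.camera_params(name): a dict with "intrinsics" (3x3 intrinsics, pixels), "distortion" ([k1, k2, p1, p2, k3] as OpenCV has them; the pictures are not rectified), "R" (3x3) and "t" (3): a world point X has camera coordinates R X + t. Camera axes: x right, y down, z forward; pixel columns grow to the right and rows downward; lengths in m; the calibration is good to about 2 mm. A picture is of the moment at which its call begins. camera_params takes no time and is no camera call.
- robot.close_job(): hands the job in, once; it reports no verdict.
The state is a dict: "clock": time; "joint_pos": joint angles; "joint_velocities": joint speeds; "joint_efforts": joint torques, N m; "eef_pos": TCP position; "tool_rot": TCP orientation; "force": force on the tool from outside, world axes, zero at the start; "torque": the same for the moment, N m; "width": finger opening in m.
Only numpy, scipy, OpenCV 4.12 (cv2) and the standard library are available. Lean on these libraries where they do the work, as an engineer would, in place of code of your own. Each camera call takes 0.05 s, during which the arm holds its last target. There are 200 camera calls.

TASK

First pick the two wooden offcuts off the top of the gauge fixture's block and put both in the red scrap bin. Then lift the blue cover plate by its black handle and hold it level about 15 mm above the block, its four holes over the block's four threaded holes so that each threaded hole lies wholly within the cover's hole seen from above (either way round), never letting the cover touch the fixture. Finish while still holding it there, still and not set down, and leave the other things on the table where they are.

Things in the scene. Friction and masses are not known exactly. Their poses are not given: they have to be found in the camera images.
- fixture: Gauge fixture, fixed: steel base plate 220 x 150 mm (x, y), its top 40 mm above the table, on rubber feet; a black bow handle near each end (x = +-95 mm, along y, reaching 77 mm above the table); in the middle a blue block 130 x 100 mm (x, y) with an aluminium top face. Origin: centre of its footprint at table height, z up, x along the block's long side; yaw within 0.35 rad.
- block_top (a point): Centre of the block's aluminium top face, 90 mm above the table; same axes as the fixture. The face has four 8 mm threaded holes at x = +-50, y = +-36 mm and an 18 x 40 mm pocket in its centre.
- cover: Loose rigid blue plate 130 x 100 x 6 mm (x, y, z), about 0.25 kg, flat on the table at first, with four 16 mm through holes at x = +-50, y = +-36 mm and a black bar handle on top. Origin: centre of the plate's underside, z up, x along the long side. It fits equally well turned by half a turn.
- cover_bar (a point): Middle of the cover's handle bar, 40 mm above the plate's underside. The bar is 76 mm long (x), 14 mm wide (y), from 33 to 47 mm above the underside, on two posts 12 x 14 mm at x = +-30 mm; pinch it across y.
- scrap_bin: Open red plastic scrap bin, fixed to the table, outside 170 x 150 x 80 mm (x, y, z), walls and floor 5 mm. Origin: centre of its underside on the table, z up. It stands to the left or to the right of the fixture, the cover on the other side.
- offcut_long: Loose stepped pale wood offcut lying on the block's top face, 46 x 24 mm (x, y), 18 mm high at its +x end and 28 mm high from x = -23 to +7 mm; 25 g. Origin: centre of its underside, z up. Its x is within about 0.4 rad of the block's x, so there is finger room along its y.
- offcut_long_mid (a point): Middle of the pale offcut, 13 mm above its underside.
- offcut_short: Loose dark wood offcut lying on the block's top face, 32 x 28 x 28 mm (x, y, z), 20 g. Origin: centre of its underside, z up. Its x is within about 0.4 rad of the block's x, so there is finger room along its y.
- offcut_short_mid (a point): Middle of the dark offcut, 14 mm above its underside.
- screwdriver: Screwdriver lying on the table near the robot, about 200 mm long. Bystander, leave alone. Origin: on the table under it.
- screw_jar: Amber jar with white cap, 52 mm across, 60 mm high, near the robot. Bystander, leave alone. Origin: centre of its underside.
- plug_gauge: Steel plug gauge standing on its 40 mm disc, 65 mm high, beyond the fixture to the left. Bystander, leave alone. Origin: centre of its underside.
- toggle_clamp: Small toggle clamp with a red lever, 70 x 30 x 40 mm, beyond the fixture to the right. Bystander, leave alone. Origin: centre of its underside.
- brush: Bench brush lying on the table beyond the fixture. Bystander, leave alone. Origin: on the table under it.
- collar: Brass collar, 48 mm across, 20 mm high, lying beyond the fixture to the right. Bystander, leave alone. Origin: centre of its underside.
- thread0 (a point): Mouth of threaded hole 0 in the block's top face, at x, y = (+50, +36) mm of the fixture, 90 mm above the table.
- hole0 (a point): Centre of the cover's hole 0 at the plate's underside, at x, y = (+50, +36) mm of the cover.
- thread1 (a point): Mouth of threaded hole 1 in the block's top face, at x, y = (-50, +36) mm of the fixture, 90 mm above the table.
- hole1 (a point): Centre of the cover's hole 1 at the plate's underside, at x, y = (-50, +36) mm of the cover.
- thread2 (a point): Mouth of threaded hole 2 in the block's top face, at x, y = (-50, -36) mm of the fixture, 90 mm above the table.
- hole2 (a point): Centre of the cover's hole 2 at the plate's underside, at x, y = (-50, -36) mm of the cover.
- thread3 (a point): Mouth of threaded hole 3 in the block's top face, at x, y = (+50, -36) mm of the fixture, 90 mm above the table.
- hole3 (a point): Centre of the cover's hole 3 at the plate's underside, at x, y = (+50, -36) mm of the cover.
There are look-alikes about, which are no part of the job. What is shaped like the offcut_long but yellow is not meant.

How it is judged (in metres and radians):
On the way, in this order (a step that is already met when the one before it is completed fails the run):
1. both offcuts lie in the scrap bin, let go, while the cover is still on the table (x of offcut_long_mid in the frame of scrap_bin between -0.082 and 0.082 m and y of offcut_long_mid in the frame of scrap_bin between -0.072 and 0.072 m and z of offcut_long_mid in the frame of scrap_bin between 0 and 0.075 m and contact force between each of offcut_long, offcut_short and the fingers below 0.1 N and linear speed of each of offcut_long, offcut_short below 0.05 m/s and x of offcut_short_mid in the frame of scrap_bin between -0.082 and 0.082 m and y of offcut_short_mid in the frame of scrap_bin between -0.072 and 0.072 m and z of offcut_short_mid in the frame of scrap_bin between 0 and 0.075 m and height (world z) of cover below 0.02 m), for 0.2 s.
2. the cover is lifted off the table in the gripper (height (world z) of cover above 0.04 m and contact force between cover and the fingers above 1 N), for 0.2 s.
At the end, for the whole second after the job is handed in: Both offcuts at rest inside the scrap bin; the cover held in the fingers, still, level within 0.09 rad, its underside 5 to 30 mm above the block's top face and not touching the fixture, each of its four holes within 4 mm sideways of a threaded hole (either way round) (x of offcut_long_mid in the frame of scrap_bin between -0.082 and 0.082 m and y of offcut_long_mid in the frame of scrap_bin between -0.072 and 0.072 m and z of offcut_long_mid in the frame of scrap_bin between 0 and 0.075 m and contact force between each of offcut_long, offcut_short and the fingers below 0.1 N and linear speed of each of offcut_long, offcut_short below 0.05 m/s and x of offcut_short_mid in the frame of scrap_bin between -0.082 and 0.082 m and y of offcut_short_mid in the frame of scrap_bin between -0.072 and 0.072 m and z of offcut_short_mid in the frame of scrap_bin between 0 and 0.075 m and ((horizontal distance between hole0 and thread0 below 0.004 m and horizontal distance between hole1 and thread1 below 0.004 m and horizontal distance between hole2 and thread2 below 0.004 m and horizontal distance between hole3 and thread3 below 0.004 m) or (horizontal distance between hole0 and thread2 below 0.004 m and horizontal distance between hole1 and thread3 below 0.004 m and horizontal distance between hole2 and thread0 below 0.004 m and horizontal distance between hole3 and thread1 below 0.004 m)) and z of cover in the frame of fixture between 0.095 and 0.12 m and angle between cover's own z axis and vertical below 0.09 rad and contact force between cover and the fingers above 1 N and contact force between cover and fixture below 0.1 N and linear speed of cover below 0.02 m/s); the arm keeps its last pose, push and grip.
It fails at once if the cover touches the fixture (contact force between cover and fixture above 1 N).
It fails at once if another thing on the table is moved by more than 30 mm (distance of any of screwdriver, screw_jar, plug_gauge, toggle_clamp, brush, collar from where it was at the start of the episode above 0.03 m).
It also fails if it takes over 72 s, if anything falls off the work surface, if the arm or the gripper's body presses on something with over 40 N, if the wrist force passes 120 N, or if a joint passes its speed limit or range.

## Working session

There is one attempt and no reset: what is moved stays moved. The work goes in short steps, Python scripts to look and compute and a tool call to move; the robot and the scene stay as the last step left them, time stands still between calls to the robot, and variables do not carry over. Pictures are saved under pics/ and viewed, about 8 in all and at most 12, crops included, and the job is handed in when it is done.

Besides the shell and the picture viewer there is one more tool, called after "Call:" as name(argument=value, ...) on one line, values as JSON. jog_arm: Moves the arm, as the interface text tells. Its arguments: {"type":"object","properties":{"deltas":{"type":"array","items":{"type":"number"}}},"required":["deltas"]}

```bash
mkdir -p pics
cat > h.py <<'E'
import numpy as np, cv2
from plant import robot
def cam(n):
    p=robot.camera_params(n); return [np.array(p[k],float) for k in("intrinsics","distortion","R","t")]
def ray(n,uv,z):
    K,D,R,t=cam(n); uv=np.array(uv,float).reshape(-1,1,2)
    q=cv2.undistortPoints(uv,K,D).reshape(-1,2)
    d=np.c_[q,np.ones(len(q))]@R; c=-R.T@t
    return c+d*((z-c[2])/d[:,2])[:,None]
def proj(n,X):
    K,D,R,t=cam(n); return cv2.projectPoints(np.array(X,float).reshape(-1,1,3),cv2.Rodrigues(R)[0],t,K,D)[0].reshape(-1,2)
def snap(n,f):
    im=robot.read_camera(n)[:,:,::-1].copy(); cv2.imwrite("pics/"+f,im); return im
E
python3 - <<'E'
from h import *
s=robot.state()
print(s['clock'],s['eef_pos'],np.round(s['tool_rot'],3).tolist(),s['width'])
for n in("top","side"):
    snap(n,n+"0.png"); K,D,R,t=cam(n); print(n,-R.T@t,R[2],K[0,0],D)
E
```

```text
0.0 [0.28168224 0.61293204 0.23044251] [[-0.909, 0.418, -0.001], [0.418, 0.909, -0.002], [-0.0, -0.002, -1.0]] 0.0855791346686872
top [ 0.47286729 -0.01020479  1.05500596] [ 0.0644631   0.00491374 -0.99790799] 376.8855787115005 [-0.04801784  0.          0.          0.          0.        ]
side [0.54921646 0.64242191 0.5498633 ] [ 0.01927272 -0.83174571 -0.55482216] 372.9206415774264 [-0.0348613  0.         0.         0.         0.       ]
```

View pics/top0.png

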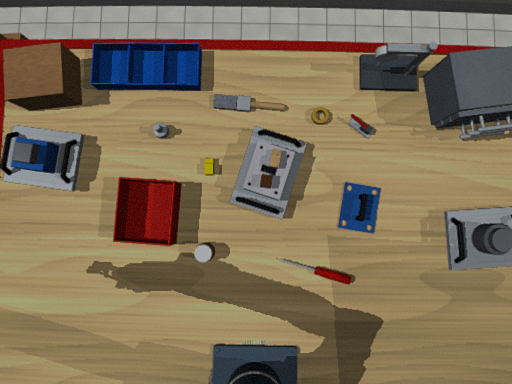

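View pics/side0.png

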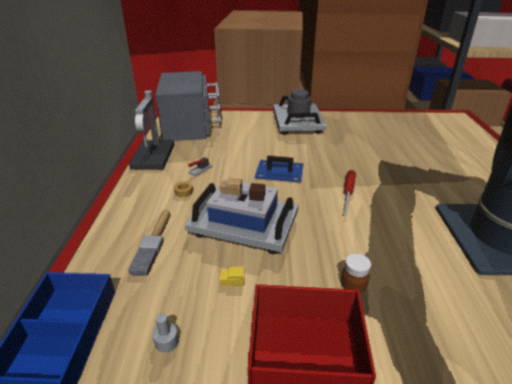

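The top view shows the fixture near (270,171) with the pale offcut at (279,158) and the dark one at (266,181). The bin is at (148,211) and the cover at (360,207). There are two candidates for offcut_long: the pale piece on the block at (279,158) and the yellow piece on the table at (209,166). The pale one fits, because it is pale wood and lies on the block. I'll confirm that in one enlarged crop.

Run:
```python
from h import *
im=cv2.imread("pics/top0.png"); 
a=cv2.resize(im[122:222,190:390],None,fx=4,fy=4,interpolation=cv2.INTER_CUBIC); cv2.imwrite("pics/crop0.png",a)
hsv=cv2.cvtColor(im,cv2.COLOR_BGR2HSV)
def blob(m,x0,y0,x1,y1):
    z=np.zeros_like(m); z[y0:y1,x0:x1]=m[y0:y1,x0:x1]
    c=max(cv2.findContours(z,cv2.RETR_EXTERNAL,cv2.CHAIN_APPROX_NONE)[0],key=cv2.contourArea); return c.reshape(-1,2)
def rect(P):
    r=cv2.minAreaRect((P[:,:2]*1000).astype(np.float32)); return np.round(r[0],1),np.round(r[1],1),round(r[2],1)
blue=cv2.inRange(hsv,(100,100,50),(125,255,255))
c=blob(blue,325,170,395,245); print("cover",rect(ray("top",c,0.006)))
red=cv2.inRange(hsv,(0,120,40),(6,255,255))|cv2.inRange(hsv,(172,120,40),(180,255,255))
c=blob(red,100,165,195,255); print("bin rim",rect(ray("top",c,0.08)))
print("offcuts rough",ray("top",[[279,158]],0.11),ray("top",[[266,181]],0.118))
```

```text
cover (array([ 497.4, -283. ]), array([ 99.1, 127.6]), 81.1)
bin rim (array([476.7, 286.3]), array([165.9, 168. ]), 86.9)
offcuts rough [[ 0.61606847 -0.0536646   0.11      ]] [[ 0.55646777 -0.02163054  0.118     ]]
```

View pics/crop0.png

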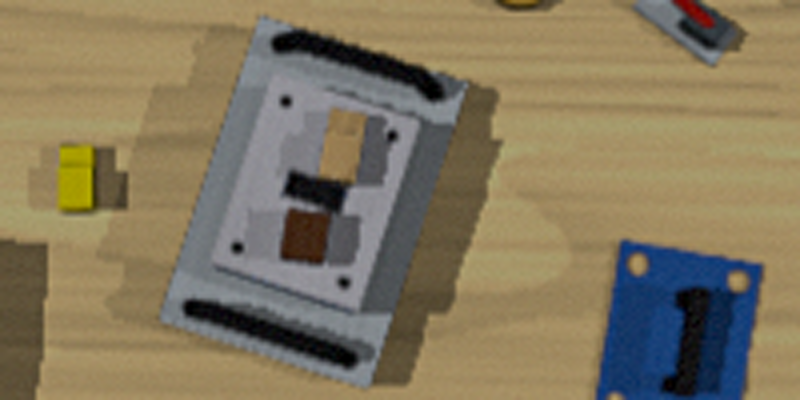

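The crop confirms it: the stepped pale wood piece on the block at (276,158) is offcut_long, and the piece on the table at (209,166) is the yellow look-alike. Next I'll measure the threads, offcuts and cover holes.

```bash
cat >> h.py <<'E'
def blob(m,x0,y0,x1,y1):
    z=np.zeros_like(m); z[y0:y1,x0:x1]=m[y0:y1,x0:x1]
    c=max(cv2.findContours(z,cv2.RETR_EXTERNAL,cv2.CHAIN_APPROX_NONE)[0],key=cv2.contourArea); return c.reshape(-1,2)
def rect(P):
    r=cv2.minAreaRect((P[:,:2]*1000).astype(np.float32)); return np.round(r[0],1),np.round(r[1],1),round(r[2],1)
def spot(w,seed,r=4):
    "weighted centroid of w about seed, background = patch median"
    x,y=np.round(seed).astype(int); p=w[y-r:y+r+1,x-r:x+r+1].astype(float); p=np.clip(p-np.median(p)-0.3*(p.max()-np.median(p)),0,None)
    Y,X=np.mgrid[y-r:y+r+1,x-r:x+r+1]; return [(p*X).sum()/p.sum(),(p*Y).sum()/p.sum()]
def fit(local,world):
    "2D rigid fit: centre, yaw deg, residual mm"
    L=np.array(local,float); W=np.array(world)[:,:2]; a,b=L-L.mean(0),W-W.mean(0)
    th=np.arctan2((a[:,0]*b[:,1]-a[:,1]*b[:,0]).sum(),(a*b).sum()); R=np.array([[np.cos(th),-np.sin(th)],[np.sin(th),np.cos(th)]])
    return W.mean(0)-R@L.mean(0),np.degrees(th),1000*np.linalg.norm(a@R.T-b,axis=1)
C4=np.array([[.05,.036],[-.05,.036],[-.05,-.036],[.05,-.036]])
E
python3 - <<'E'
from h import *
im=cv2.imread("pics/top0.png"); hsv=cv2.cvtColor(im,cv2.COLOR_BGR2HSV); g=cv2.cvtColor(im,cv2.COLOR_BGR2GRAY)
q=lambda x,y:((x+.5)/4-.5+190,(y+.5)/4-.5+122)
T=[spot(255-g,q(*p)) for p in [(286,101),(237,247),(344,283),(391,135)]]
print("threads",np.round(T,1).tolist(),fit(C4,ray("top",T,.09)))
H=[]
R=im[:,:,2]
S=[(349.5,188),(374,191),(343.5,222.5),(370,228)]
H=[spot(R,p,5) for p in [(349.5,188),(343.5,222.5),(370,226),(374,191)]]
P=ray("top",H,.006); print("cover",np.round(H,1).tolist(),fit(C4,P))
# offcuts
sub=hsv[122:222,190:390]
for n,lo,hi,box,z in [("pale",(10,70,120),(25,255,255),(268,145,285,169),.113),("dark",(0,90,30),(14,255,140),(255,170,277,190),.118)]:
    m=cv2.inRange(hsv,lo,hi); c=blob(m,*box); print(n,c.min(0),c.max(0),rect(ray("top",c,z)))
print(robot.state()["clock"])
E
```

```text
threads [[261.0, 146.9], [248.9, 183.5], [275.5, 192.2], [287.4, 155.6]] (array([ 0.5888603 , -0.02728046]), np.float64(-17.21889405109064), array([0.02314222, 0.17383545, 0.18243461, 0.34191879]))
cover [[349.3, 187.3], [343.4, 222.5], [370.2, 227.3], [374.8, 189.9]] (array([ 0.49894726, -0.2847344 ]), np.float64(-7.80420878159095), array([0.81848697, 2.35889557, 2.75511685, 3.19184693]))
pale [270 149] [281 166] (array([616. , -43.8]), array([23., 43.]), 80.5)
dark [260 175] [271 187] (array([557.4, -20.9]), array([25.4, 30.5]), 81.5)
0.1
```

```bash
cat > d.py <<'E'
import sys
from h import *
def delta(x,y,z,yaw):
    "deltas to TCP xyz with tool y axis at world angle yaw (mod 180)"
    s=robot.state(); R=np.array(s["tool_rot"]); v=R.T@(np.array([x,y,z])-s["eef_pos"])*100
    a=np.degrees(np.arctan2(R[1,1],R[0,1])); tw=-((yaw-a+90)%180-90)
    print("clock",round(s["clock"],2),"pos",np.round(s["eef_pos"],4),"yaw",round(a,2),"F",np.round(s["force"],1),"w",round(s["width"],4),"-> delta",np.round(v,2),"twist",round(tw,2), "tilt",np.round(R[:,2],4),"q",np.round(s["joint_pos"],0))
if __name__=="__main__": delta(*map(float,sys.argv[1:]))
E
python3 d.py .616 -.044 .17 80.5
```

```text
clock 0.1 pos [0.2817 0.613  0.2306] yaw 65.32 F [-0.  -0.1 -0.4] w 0.0856 -> delta [-57.81 -45.73   6.12] twist -15.18 tilt [-5.0e-04 -1.3e-03 -1.0e+00] q [-70.  33.   1.  82.  -1.  65.  -3.]
```

Call:
jog_arm(deltas=[-57.8,-45.7,2,-15.2,1,-57.8,-45.7,2,-15.2,1,-57.8,-45.7,2,-15.2,1,-57.8,-45.7,2,-15.2,1,-57.8,-45.7,2,-15.2,1,-57.8,-45.7,2,-15.2,1,-57.8,-45.7,2,-15.2,1,-57.8,-45.7,2,-15.2,1,-57.8,-45.7,2,-15.2,1,-57.8,-45.7,2,-15.2,1,-57.8,-45.7,2,-15.2,1,-57.8,-45.7,2,-15.2,1])

```text
clock: 1.3
eef_pos: [0.5543, 0.0768, 0.2148]
tool_rot: [[-0.986, 0.165, -0.001], [0.165, 0.986, -0.001], [0.001, -0.001, -1.0]]
force: [1.4, 0.6, -0.3]
width: 0.0855
```

Call:
jog_arm(deltas=[0,0,0,0,1])

```text
clock: 1.4
eef_pos: [0.5564, 0.0686, 0.2144]
tool_rot: [[-0.985, 0.175, -0.0], [0.175, 0.985, -0.005], [-0.001, -0.005, -1.0]]
force: [0.3, 0.6, 0.1]
width: 0.0851
```

```bash
python3 d.py .616 -.044 .095 80.5
```

```text
clock 1.4 pos [0.5564 0.0686 0.2144] yaw 79.95 F [0.3 0.6 0.1] w 0.0851 -> delta [-7.82 -9.98 12.  ] twist -0.55 tilt [-1.0e-04 -5.3e-03 -1.0e+00] q [-14.  24.   3. 101.  -1.  55.  69.]
```

Call:
jog_arm(deltas=[-7.8,-10,3,-0.5,1,-7.8,-10,5,-0.5,1,-7.8,-10,5,-0.5,1,-7.8,-10,5,-0.5,1,-7.8,-10,5,-0.5,1,-7.8,-10,5,-0.5,1])

```text
clock: 2.0
eef_pos: [0.6155, -0.0423, 0.1651]
tool_rot: [[-0.986, 0.165, -0.0], [0.165, 0.986, -0.004], [-0.0, -0.004, -1.0]]
force: [-0.8, 1.3, 0.2]
width: 0.0851
```

```bash
python3 d.py .616 -.044 .095 80.5; python3 -c "
from h import *
im=snap('side','s1.png'); cv2.imwrite('pics/s1c.png',cv2.resize(im[100:270,150:350],None,fx=4,fy=3.5))"
```

```text
clock 2.0 pos [ 0.6155 -0.0423  0.1651] yaw 80.52 F [-0.8  1.3  0.2] w 0.0851 -> delta [-0.07 -0.13  7.01] twist 0.02 tilt [-4.0e-04 -4.4e-03 -1.0e+00] q [-2. 32.  3. 97. -2. 52. 82.]
```

View pics/s1c.png

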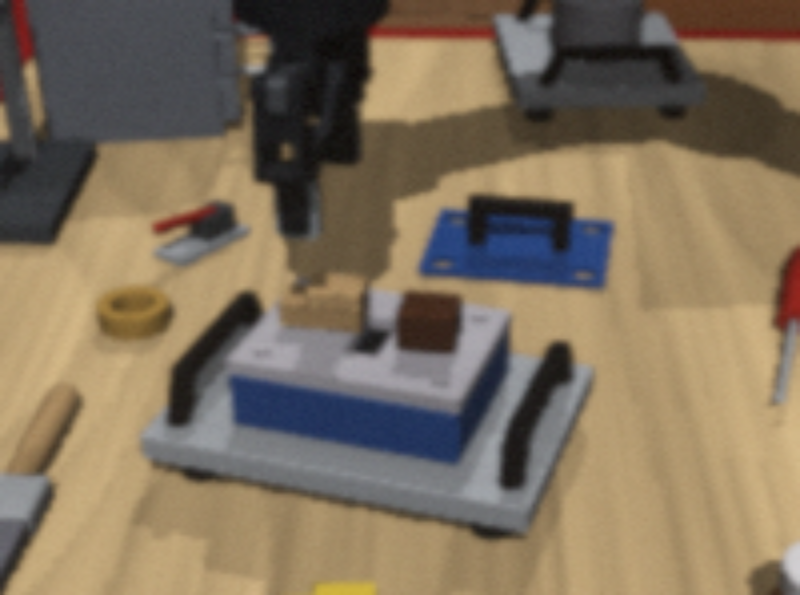

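The side crop shows the open fingers above the pale offcut (crop 325,300) and lined up with it. I'll descend and grip.

Call:
jog_arm(deltas=[0,-0.1,4,0,1,0,-0.1,7,0,1,0,-0.1,7,0,1,0,-0.1,7,0,-1,0,-0.1,7,0,-1,0,-0.1,7,0,-1,0,-0.1,7,0,-1,0,-0.1,7,0,-1,0,-0.1,7,0,-1,0,-0.1,7,0,-1])

```text
clock: 3.05
eef_pos: [0.6161, -0.0433, 0.0967]
tool_rot: [[-0.986, 0.164, 0.002], [0.164, 0.986, -0.004], [-0.003, -0.004, -1.0]]
force: [-0.5, 0.8, 6.2]
width: 0.0227
```

Call:
jog_arm(deltas=[0,0,-4,0,-1,0,0,-10,0,-1,0,0,-10,0,-1,0,0,-10,0,-1])

```text
clock: 3.45
eef_pos: [0.6173, -0.043, 0.1994]
tool_rot: [[-0.986, 0.164, 0.007], [0.164, 0.986, -0.004], [-0.008, -0.003, -1.0]]
force: [-0.6, 0.2, -1.1]
width: 0.0228
```

```bash
python3 d.py .445 .295 .15 80.5
```

```text
clock 3.45 pos [ 0.6173 -0.043   0.1994] yaw 80.55 F [-0.6  0.2 -1.1] w 0.0228 -> delta [22.58 30.53  4.67] twist 0.05 tilt [ 0.0073 -0.0044 -1.    ] q [-2. 30.  3. 94. -2. 56. 82.]
```

Call:
jog_arm(deltas=[22.6,30.5,0,0,-1,22.6,30.5,0,0,-1,22.6,30.5,0,0,-1,22.6,30.5,0,0,-1,22.6,30.5,0,0,-1,22.6,30.5,0,0,-1,22.6,30.5,0,0,-1,22.6,30.5,4,0,-1,22.6,30.5,8,0,-1,22.6,30.5,12,0,-1,22.6,30.5,12,0,-1])

```text
clock: 4.55
eef_pos: [0.4417, 0.2923, 0.0715]
tool_rot: [[-0.987, 0.163, -0.001], [0.163, 0.987, -0.011], [-0.001, -0.011, -1.0]]
force: [-0.0, -0.5, -0.0]
width: 0.0229
```

```bash
python3 d.py .445 .295 .07 80.5; python3 -c "
from h import *
im=snap('top','t1.png'); cv2.imwrite('pics/t1c.png',cv2.resize(im[150:270,90:250],None,fx=4,fy=4))"
```

```text
clock 4.55 pos [0.4417 0.2923 0.0715] yaw 80.61 F [-0.  -0.5 -0. ] w 0.0229 -> delta [-0.28  0.33  0.15] twist 0.11 tilt [-0.0011 -0.0107 -0.9999] q [-39.  33.   0. 114.   1.  33.  41.]
```

View pics/t1c.png

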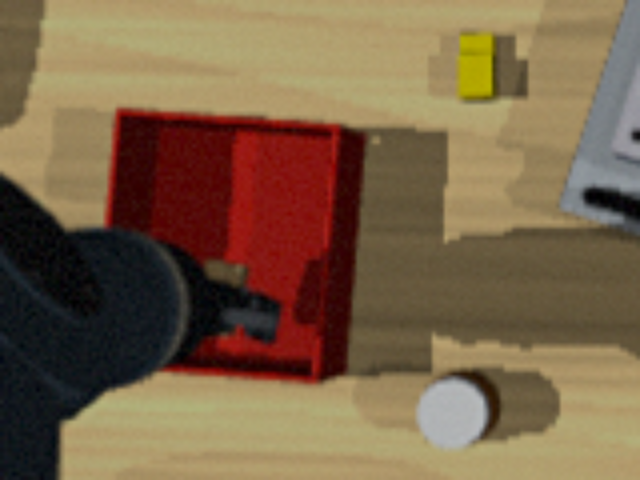

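The crop shows the pale offcut in the fingers inside the bin, at crop (225,272). I'll release it and rise.

Call:
jog_arm(deltas=[0,0.3,1,0,0.1,0,0.3,1,0,0.1,0,0.3,1,0,0.1,0,0.3,1,0,0.1,0,0,-5,0,0.1,0,0,-10,0,0.1,0,0,-12,0,1,0,0,-12,0,1])

```text
clock: 5.4
eef_pos: [0.4452, 0.2953, 0.1994]
tool_rot: [[-0.986, 0.165, 0.009], [0.165, 0.986, -0.003], [-0.009, -0.001, -1.0]]
force: [-0.1, 0.5, -0.9]
width: 0.0741
```

```bash
python3 d.py .557 -.021 .17 81.5
```

```text
clock 5.4 pos [0.4452 0.2953 0.1994] yaw 80.52 F [-0.1  0.5 -0.9] w 0.0741 -> delta [-16.21 -29.36   3.14] twist -0.98 tilt [ 0.009 -0.003 -1.   ] q [-39.  23.   1. 107.   0.  50.  42.]
```

Call:
jog_arm(deltas=[-16.2,-29.4,0,-1,1,-16.2,-29.4,0,-1,1,-16.2,-29.4,0,-1,1,-16.2,-29.4,0,-1,1,-16.2,-29.4,0,-1,1,-16.2,-29.4,0,-1,1,-16.2,-29.4,0,-1,1,-16.2,-29.4,3,-1,1,-16.2,-29.4,3,-1,1,-16.2,-29.4,3,-1,1])

```text
clock: 6.4
eef_pos: [0.5562, -0.0207, 0.1712]
tool_rot: [[-0.989, 0.147, 0.007], [0.147, 0.989, -0.003], [-0.008, -0.001, -1.0]]
force: [-0.1, -0.3, 0.2]
width: 0.085
```

```bash
python3 d.py .557 -.021 .098 81.5
```

```text
clock 6.4 pos [ 0.5562 -0.0207  0.1712] yaw 81.57 F [-0.1 -0.3  0.2] w 0.085 -> delta [-0.03 -0.01  7.33] twist 0.07 tilt [ 0.0072 -0.0025 -1.    ] q [ -5.  26.   3. 106.  -2.  48.  81.]
```

Call:
jog_arm(deltas=[0,0,4,0,1,0,0,7.3,0,1,0,0,7.3,0,1,0,0,7.3,0,-1,0,0,7.3,0,-1,0,0,7.3,0,-1,0,0,7.3,0,-1,0,0,7.3,0,-1,0,0,7.3,0,-1,0,0,7.3,0,-1])

```text
clock: 7.4
eef_pos: [0.5575, -0.0209, 0.0998]
tool_rot: [[-0.989, 0.147, 0.01], [0.147, 0.989, -0.002], [-0.01, -0.001, -1.0]]
force: [-1.2, 0.0, 10.5]
width: 0.0264
```

Call:
jog_arm(deltas=[0,0,-4,0,-1,0,0,-10,0,-1,0,0,-10,0,-1,0,0,-10,0,-1])

```text
clock: 7.8
eef_pos: [0.5578, -0.0207, 0.2023]
tool_rot: [[-0.989, 0.147, 0.015], [0.147, 0.989, -0.002], [-0.015, 0.0, -1.0]]
force: [-0.3, -0.4, -0.5]
width: 0.0269
```

```bash
python3 d.py .505 .295 .075 81.5
```

```text
clock 7.8 pos [ 0.5578 -0.0207  0.2023] yaw 81.55 F [-0.3 -0.4 -0.5] w 0.0269 -> delta [10.04 30.45 12.58] twist 0.05 tilt [ 0.0145 -0.0021 -0.9999] q [ -5.  24.   3. 103.  -2.  51.  81.]
```

Call:
jog_arm(deltas=[10.0,30.4,0,0,-1,10.0,30.4,0,0,-1,10.0,30.4,0,0,-1,10.0,30.4,0,0,-1,10.0,30.4,0,0,-1,10.0,30.4,0,0,-1,10.0,30.4,0,0,-1,10.0,30.4,4,0,-1,10.0,30.4,8,0,-1,10.0,30.4,12.5,0,-1,10.0,30.4,12.5,0,-1,10.0,30.4,12.5,0,-1])

```text
clock: 9.0
eef_pos: [0.5046, 0.2939, 0.0751]
tool_rot: [[-0.989, 0.147, 0.012], [0.147, 0.989, -0.004], [-0.012, -0.002, -1.0]]
force: [-0.2, -0.5, 0.9]
width: 0.0268
```

Call:
jog_arm(deltas=[0,0,0,0,0.1,0,0,0,0,0.1,0,0,0,0,0.1,0,0,0,0,0.1,0,0,-5,0,0.1,0,0,-10,0,0.1,0,0,-13,0,0.1,0,0,-13,0,0.1])

```text
clock: 9.8
eef_pos: [0.5051, 0.2957, 0.2104]
tool_rot: [[-0.989, 0.147, 0.019], [0.147, 0.989, 0.001], [-0.019, 0.004, -1.0]]
force: [0.8, 0.2, -0.8]
width: 0.047
```

```bash
python3 d.py .499 -.285 .15 82.2
```

```text
clock 9.8 pos [0.5051 0.2957 0.2104] yaw 81.53 F [ 0.8  0.2 -0.8] w 0.047 -> delta [ -7.84 -57.55   5.96] twist -0.67 tilt [ 0.0191  0.0011 -0.9998] q [-36.  26.   2.  99.  -0.  54.  47.]
```

```bash
cat >> h.py <<'E'
def holes(im,box):
    "non-blue blobs inside the cover's convex hull -> centroids"
    hsv=cv2.cvtColor(im,cv2.COLOR_BGR2HSV); b=cv2.inRange(hsv,(100,100,50),(125,255,255)); c=blob(b,*box)
    h=np.zeros_like(b); cv2.fillConvexPoly(h,cv2.convexHull(c),255); h=cv2.erode(h,np.ones((3,3)))
    m=cv2.inRange(hsv,(5,30,60),(40,255,255))&h; n,l,st,ce=cv2.connectedComponentsWithStats(m)
    return [(st[i,4],np.round(ce[i],1).tolist()) for i in range(1,n) if st[i,4]>4]
E
python3 - <<'E'
from h import *
im=cv2.imread("pics/top0.png"); H=holes(im,(325,170,395,245)); print(H)
if len(H)==4:
    P=np.array([h[1] for h in H]); o=P-P.mean(0); top=P[o[:,1]<0]; bot=P[o[:,1]>0]
    f=lambda a:a[np.argsort(a[:,0])]; t,b=f(top),f(bot); Q=[t[0],b[0],b[1],t[1]]
    print(fit(C4,ray("top",Q,.006)))
    print(fit(C4,ray("top",Q,.003)))
E
```

```text
[(np.int32(20), [349.0, 187.5]), (np.int32(21), [374.0, 192.0]), (np.int32(21), [343.3, 222.8]), (np.int32(20), [368.8, 227.2])]
(array([ 0.49717573, -0.28288615]), np.float64(-8.86636557887508), array([0.29208368, 0.19630135, 0.24051251, 0.62399535]))
(array([ 0.49724525, -0.28366598]), np.float64(-8.866365578875099), array([0.2679711 , 0.11005856, 0.27524269, 0.45529745]))
```

Call:
jog_arm(deltas=[-7.8,-57.5,0,-0.7,1,-7.8,-57.5,0,-0.7,1,-7.8,-57.5,0,-0.7,1,-7.8,-57.5,0,-0.7,1,-7.8,-57.5,0,-0.7,1,-7.8,-57.5,0,-0.7,1,-7.8,-57.5,0,-0.7,1,-7.8,-57.5,0,-0.7,1,-7.8,-57.5,0,-0.7,1,-7.8,-57.5,0,-0.7,1,-7.8,-57.5,0,-0.7,1,-7.8,-57.5,0,-0.7,1])

```text
clock: 11.0
eef_pos: [0.4961, -0.2891, 0.2093]
tool_rot: [[-0.99, 0.139, 0.019], [0.139, 0.99, -0.001], [-0.019, 0.002, -1.0]]
force: [-0.1, -0.4, 0.6]
width: 0.0852
```

Now the cover's centre is (0.4972, -0.2832) with x at -8.9°, which agrees with the outline rectangle. With the arm over the cover, I'll check the bin.

```bash
python3 d.py .497 -.283 .021 81.1; python3 -c "
from h import *
im=snap('top','t2.png'); cv2.imwrite('pics/t2c.png',cv2.resize(im[130:280,90:290],None,fx=4,fy=4))"
```

```text
clock 11.0 pos [ 0.4961 -0.2891  0.2093] yaw 82.0 F [-0.1 -0.4  0.6] w 0.0852 -> delta [ 0.35  0.58 18.83] twist 0.9 tilt [ 1.860e-02 -6.000e-04 -9.998e-01] q [ 21.  25.   7. 101.  -4.  53. 112.]
```

View pics/t2c.png

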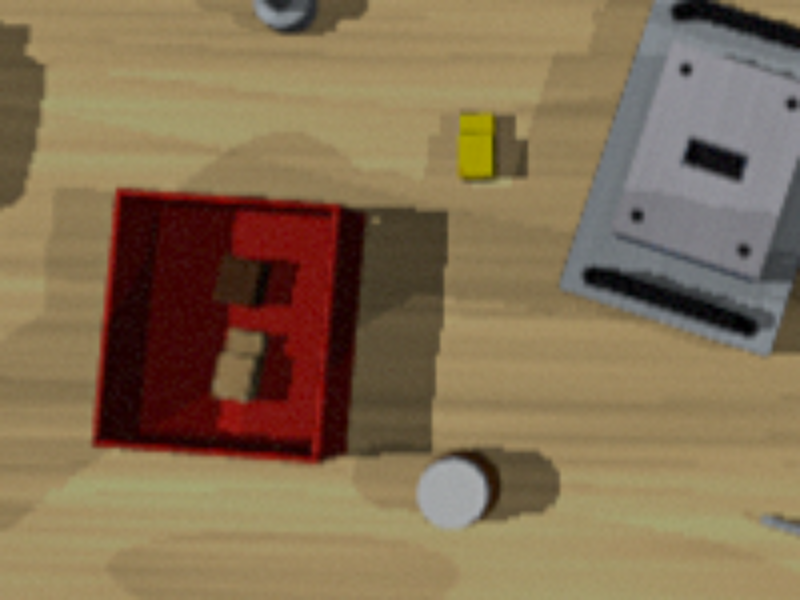

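Both offcuts lie inside the bin: the dark one at crop (240,280) and the pale one at crop (238,365). I'll descend on the cover's bar.

Call:
jog_arm(deltas=[0.4,0.6,5,0.9,1,0.4,0.6,10,0.9,1,0.4,0.6,14,0.9,1,0.4,0.6,16,0.9,1,0.4,0.6,16,0.9,1])

```text
clock: 11.55
eef_pos: [0.4934, -0.2857, 0.0461]
tool_rot: [[-0.987, 0.158, 0.013], [0.158, 0.987, -0.0], [-0.013, 0.002, -1.0]]
force: [0.7, 0.9, 0.7]
width: 0.0855
```

```bash
python3 d.py .497 -.283 .022 81.1
```

```text
clock 11.55 pos [ 0.4934 -0.2857  0.0461] yaw 80.91 F [0.7 0.9 0.7] w 0.0855 -> delta [-0.28  0.32  2.42] twist -0.19 tilt [ 1.320e-02 -4.000e-04 -9.999e-01] q [ 22.  37.   5. 111.  -6.  32. 112.]
```

Call:
jog_arm(deltas=[-0.3,0.3,1.5,-0.2,1,-0.3,0.3,2.4,-0.2,1,-0.3,0.3,2.4,-0.2,1,-0.3,0.3,2.4,-0.2,-1,-0.3,0.3,2.4,-0.2,-1,-0.3,0.3,2.4,-0.2,-1,-0.3,0.3,2.4,-0.2,-1,-0.3,0.3,2.4,-0.2,-1,-0.3,0.3,2.4,-0.2,-1,-0.3,0.3,2.4,-0.2,-1,-0.3,0.3,2.4,-0.2,-1])

```text
clock: 12.65
eef_pos: [0.4973, -0.2833, 0.0226]
tool_rot: [[-0.988, 0.155, 0.014], [0.155, 0.988, -0.001], [-0.014, 0.002, -1.0]]
force: [-1.3, 0.5, 5.1]
width: 0.0125
```

```bash
python3 d.py .497 -.283 .2 81.1
```

```text
clock 12.65 pos [ 0.4973 -0.2833  0.0226] yaw 81.11 F [-1.3  0.5  5.1] w 0.0125 -> delta [ -0.21   0.05 -17.74] twist 0.01 tilt [ 1.370e-02 -6.000e-04 -9.999e-01] q [ 22.  39.   5. 111.  -6.  29. 112.]
```

Call:
jog_arm(deltas=[0,0,-1,0,-1,0,0,-3,0,-1,0,0,-6,0,-1,0,0,-10,0,-1,0,0,-14,0,-1,0,0,-18,0,-1,0,0,-18,0,-1,0,0,-18,0,-1])

```text
clock: 13.45
eef_pos: [0.4949, -0.2832, 0.2035]
tool_rot: [[-0.988, 0.155, 0.015], [0.155, 0.988, -0.001], [-0.015, 0.001, -1.0]]
force: [-0.5, 0.2, -2.0]
width: 0.013
```

```bash
python3 d.py .5889 -.0273 .2 72.8
```

```text
clock 13.45 pos [ 0.4949 -0.2832  0.2035] yaw 81.1 F [-0.5  0.2 -2. ] w 0.013 -> delta [-5.33 26.74  0.47] twist 8.3 tilt [ 0.0152 -0.0012 -0.9999] q [ 20.  25.   7. 102.  -4.  52. 111.]
```

Call:
jog_arm(deltas=[-0.5,2.5,0,1,-1,-1,6,0,2,-1,-2,10,0,4,-1,-3,14,0,5,-1,-4,18,0,6,-1,-4.5,22,0,7,-1,-5,25,0,8,-1,-5.3,26.7,0,8.3,-1,-5.3,26.7,0,8.3,-1,-5.3,26.7,0,8.3,-1,-5.3,26.7,0,8.3,-1])

```text
clock: 14.55
eef_pos: [0.5877, -0.0292, 0.2039]
tool_rot: [[-0.955, 0.297, 0.014], [0.297, 0.955, -0.002], [-0.014, 0.002, -1.0]]
force: [-0.3, -0.5, -2.4]
width: 0.0129
```

```bash
python3 d.py .5889 -.0273 .15 72.8; python3 -c "
from h import *
a=snap('top','t3.png')[120:270,195:345]; b=snap('side','s3.png')[100:250,160:310]
cv2.imwrite('pics/c3.png',cv2.resize(np.hstack([a,b]),(800,400),interpolation=cv2.INTER_CUBIC))"
```

```text
clock 14.55 pos [ 0.5877 -0.0292  0.2039] yaw 72.71 F [-0.3 -0.5 -2.4] w 0.0129 -> delta [0.01 0.21 5.39] twist -0.09 tilt [ 0.0135 -0.0022 -0.9999] q [-7. 27.  8. 99. -5. 54. 76.]
```

View pics/c3.png

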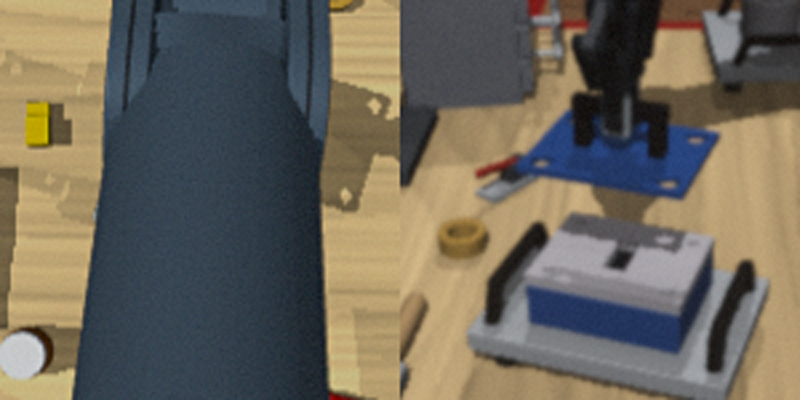

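The top view is blocked by the arm. The side view shows the cover held level, with visible holes at crop (541,163), (668,184) and (695,140). I'll descend with care and measure the holes in the side view.

Call:
jog_arm(deltas=[0,0.2,1,0,-1,0,0.2,2.5,0,-1,0,0.2,4,0,-1,0,0.2,5.5,0,-1,0,0.2,6.5,0,-1,0,0.2,7,0,-1,0,0.2,7,0,-1,0,0.2,7,0,-1,0,0.2,7,0,-1])

```text
clock: 15.55
eef_pos: [0.59, -0.0274, 0.1351]
tool_rot: [[-0.955, 0.298, 0.016], [0.298, 0.955, -0.002], [-0.016, 0.003, -1.0]]
force: [0.5, -0.6, -2.7]
width: 0.0132
```

```bash
python3 d.py .5889 -.0273 .127 72.8
python3 - <<'E'
from h import *
c=np.array([.5889,-.0273]); a=np.radians(-17.22); R=np.array([[np.cos(a),-np.sin(a)],[np.sin(a),np.cos(a)]])
W=np.c_[c+C4@R.T,np.full(4,.09)]
s3=cv2.imread("pics/s3.png"); g=255-cv2.cvtColor(s3,cv2.COLOR_BGR2GRAY)
p=proj("side",W); print("thread pred",np.round(p,1).tolist())
im=snap("side","s4.png"); z=robot.state()["eef_pos"][2]-.022
hp=proj("side",np.c_[W[:,:2],np.full(4,z+.003)]); print("hole pred",np.round(hp,1).tolist())
print("holes",holes(im,(200,110,300,200)))
A=cv2.resize(s3[150:220,190:300],(528,336),interpolation=cv2.INTER_CUBIC); 
x0,y0=hp.min(0).astype(int)-15; print(x0,y0)
B=cv2.resize(im[y0:y0+70,x0:x0+110],(528,336),interpolation=cv2.INTER_CUBIC)
cv2.imwrite("pics/c4.png",cv2.resize(np.vstack([A,B]),None,fx=.89,fy=.89))
E
```

```text
clock 15.55 pos [ 0.59   -0.0274  0.1351] yaw 72.69 F [ 0.5 -0.6 -2.7] w 0.0132 -> delta [ 0.12 -0.02  0.8 ] twist -0.11 tilt [ 0.0157 -0.0018 -0.9999] q [ -7.  31.   8. 103.  -5.  45.  76.]
thread pred [[215.5, 200.6], [260.0, 209.3], [269.9, 190.9], [228.0, 183.4]]
hole pred [[214.7, 190.5], [260.1, 199.0], [270.1, 181.0], [227.5, 173.6]]
holes []
199 158
```

View pics/c4.png

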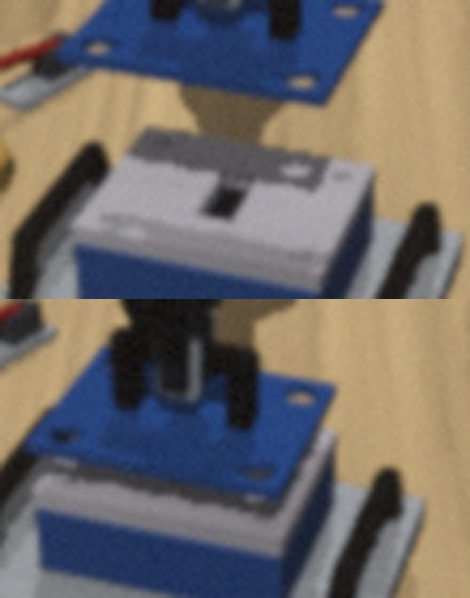

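The upper crop shows the block's threads and the lower one the lowered cover. Its holes at full-image pixels (214.0,190.3), (260.3,198.5) and (269.5,181.4) lie within about 0.6 px of the predicted (214.7,190.5), (260.1,199.0) and (270.1,181.0). That is about 1 mm too far in +x, which agrees with the TCP reading. I'll correct it and go down to 15 mm.

Call:
jog_arm(deltas=[0.1,0,0.3,-0.1,-1,0.1,0,0.6,-0.1,-1,0.1,0,0.8,-0.1,-1,0.1,0,0.8,-0.1,-1,0.1,0,0.8,-0.1,-1,0.1,0,0.8,-0.1,-1,0.1,0,0.8,-0.1,-1])

```text
clock: 16.3
eef_pos: [0.5893, -0.0271, 0.1271]
tool_rot: [[-0.955, 0.296, 0.016], [0.296, 0.955, -0.002], [-0.016, 0.003, -1.0]]
force: [-0.2, -0.8, -2.9]
width: 0.0129
```

```bash
python3 d.py .5889 -.0273 .127 72.8
python3 - <<'E'
from h import *
c=np.array([.5889,-.0273]); a=np.radians(-17.22); R=np.array([[np.cos(a),-np.sin(a)],[np.sin(a),np.cos(a)]])
W=c+C4@R.T
im=snap("side","s5.png"); zz=robot.state()["eef_pos"][2]-.022+.004
hp=proj("side",np.c_[W,np.full(4,zz)])[:3]
b=im[:,:,0].astype(int)-im[:,:,2]   # blueness
H=[spot(255-np.clip(b,0,255),p,5) for p in hp]
print(np.round(hp,1).tolist(),np.round(H,1).tolist()); cc,th,r=fit(C4[:3],ray("side",H,zz)); print((cc-c)*1000,th+17.22,r)
x0,y0=hp.min(0).astype(int)-25
cv2.imwrite("pics/c5.png",cv2.resize(im[y0-10:y0+80,x0:x0+120],(800,600),interpolation=cv2.INTER_CUBIC)); print(x0,y0-10)
E
```

```text
clock 16.3 pos [ 0.5893 -0.0271  0.1271] yaw 72.79 F [-0.2 -0.8 -2.9] w 0.0129 -> delta [ 0.03 -0.03  0.01] twist -0.01 tilt [ 0.0159 -0.0018 -0.9999] q [ -7.  32.   7. 104.  -5.  44.  76.]
[[214.9, 193.2], [260.1, 201.7], [270.0, 183.7]] [[213.4, 194.7], [259.3, 203.9], [271.0, 182.4]]
[1.09615637 2.97869294] 1.548362036330957 [2.3553339  5.83969677 7.58499113]
189 148
```

View pics/c5.png

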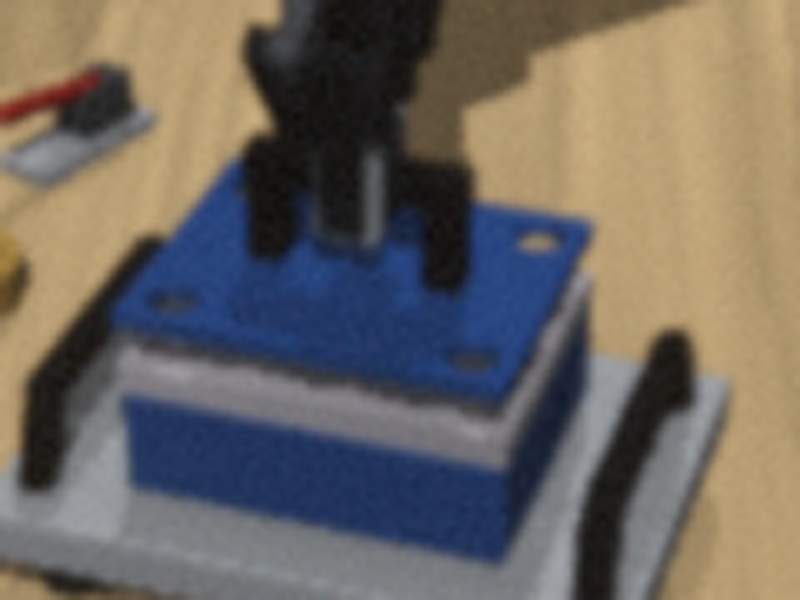

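The crop shows the cover level above the block with a clear gap. The automatic spot fit is invalid: its residuals reach 7 mm because the patches took in background. I'll fit the hole pixels read from the crop instead: (173,301), (472,357) and (539,240).

Run:
```python
from h import *
q=np.array([(173,301),(472,357),(539,240)],float); px=(q+.5)/6.6667-.5+[189,148]
for dz in (.004,.006):
    c,th,r=fit(C4[:3],ray("side",px,.1051+dz)); print("cover-fixture mm",(c-[.5889,-.0273])*1000,"yaw",th+17.22,"res",r)
s=robot.state(); print(s["force"],s["width"],max(abs(np.array(s["joint_velocities"]))))
```

```text
cover-fixture mm [ 1.17728327 -1.51653404] yaw -0.3603322692260811 res [0.23159476 0.88364761 0.86674528]
cover-fixture mm [1.04752156 1.45451578] yaw -0.36033226922605976 res [0.5459512  1.02939067 1.09306596]
[ 0.53056631 -0.92373691 -1.65041487] 0.012816895477651304 0.13630085465793687
```

The holes are within about 2 mm of the threads, against a 4 mm allowance, so I'm handing it in.

```bash
python3 -c "
from plant import robot
print(robot.close_job())"
```

```text
the job is handed in; nothing more can be done
None
```

I put both offcuts in the red scrap bin, and a top view confirmed they were lying inside it. I then lifted the cover by its bar and handed the job in at about 16 s with the cover held about 15 mm above the block. No verdict was reported.

**Last checks:**
- **Hole alignment:** the side-view fit put the cover centre about 1 mm off in x and up to 1.5 mm off in y, with yaw 0.4° off. The arm's own position put it within 0.4 mm. Each hole should be within about 2 mm of its thread, inside the 4 mm allowed.
- **Hold:** the finger opening was 12.8 mm on the bar. The vertical force was −1.7 to −2.9 N, consistent with the cover's weight. The side view showed a clear gap to the block.
- **Tilt:** the tool leaned about 0.016 rad, against about 0.014 rad when it gripped the cover.

**Checks that failed or disagreed:**
- **Top camera:** the arm blocked it at the end, so the fourth hole was never seen.
- **Hole finders:** the first automatic fit of the cover's holes left about 3 mm residuals and was redone. At the end, colour detection in the side view found no holes, and the automatic fit that followed had residuals up to 7 mm. I discarded both and used hole positions read by eye from the enlarged picture.
- **Grasps:** 5 to 10 N of upward force showed each time the fingers closed, perhaps light contact of the fingertips.

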